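Clamp the soap slice in the spring holder

ROBOT

A 6-joint arm with a two-finger parallel gripper is mounted at the origin on the work surface; the furniture and walls round the work are solid. World frame = base frame: x ahead of the robot, y to its left, z up, the work surface at z = 0. Lengths are in m, angles in rad, forces in N, time in s.
With the tool pointing down it reaches from about 0.3 to 0.875 m from the base axis. Payload 6.4 kg.
Tool frame: the origin (TCP) lies between the finger pads; the fingertips stand 22 mm ahead of it and the grasp point (between the pads) lies 3 mm ahead of it; z points along the fingers, y is the line along which they close (so a half turn about z gives the same grasp; the last joint's range is limited). The gripper opens to 85 mm and grips with 20 to 120 N. Pads are 22 mm wide; open, the fingers measure 114 mm over their backs; the gripper's body (76 mm by 85 mm) begins 54 mm behind the grasp point. The pads swing forward as they close: fully open they stand 13 mm farther back than shut.
Start: joints at [0.935, 0.181, 1.607, -0, 1.354, -0.206], TCP at [0.24, 0.523, 0.253] pointing down, gripper open.
Joint ranges: [-2.99, 2.99], [-0.89, 2.07], [0.3, 2.58], [-1.14, 4.28], [0, 2.63], [-3.12, 3.12]. Speed limits (rad/s): [2.57, 2.57, 3.01, 3.14, 3.14, 3.14].

INTERFACE

Orientations are given as a unit quaternion [w, x, y, z].
In Python, from bench import ctrl, imaging, workorder gives the robot as it stands.
- The arm moves only by the shell command python3 -m pendant 'ROWS' [OPENING]. ROWS is JSON, a list of rows, each a list of 4 numbers: the shift along the tool's x, y, z in cm, then the turn about the tool's z in degrees. In form: [[dx, dy, dz, roll], ...]. A call has 1 to 12 rows; each row is the pose to reach, as a shift and turn from the pose commanded when the call began, along the tool's axes at that moment; what a row does not reach only later rows make up. A row lasts 1/12 s, in which the tool goes at most 41.7 mm and 7.16 degrees, less where a joint would pass 70% of its speed; a pose out of reach is approached as far as the arm can. A call with a gripper value outside its range is refused whole. OPENING is the opening, from 0 (shut) to 1 (fully open), set as the call begins (- or left out, the last holds). The fingers move at their own pace and stop on an object; the grip force is fixed at half the most. Time passes only in rows, so rows that repeat a pose let the fingers close. It gives the time, the measured TCP pose, the force, the opening and the grip force at its end, in the units of the state.
- ctrl.get_obs(): the state, without advancing time (a new reading comes with each control period).
- imaging.camera(name): name is "scene" or "top"; returns the picture (384x512x3 uint8, red, green, blue); there is no depth.
- imaging.camera_info(name): a dict with "K" (3x3 intrinsics, pixels), "T" (4x4, takes a point from camera to world coordinates). Camera axes: x right, y up, looking along -z (the intrinsics and any distortion apply to the point x, -y, -z); pixel columns grow to the right and rows downward; lengths in m; the calibration is good to about 2 mm. A picture is of the moment at which its call begins. camera_info takes no time and is no camera call.
- workorder.hand_in(): hands the job in; it is judged then, once.
The state is a dict: "time_s": time; "q": joint angles; "dq": joint speeds; "joint_efforts": joint torques, N m; "eef_pos": TCP position; "eef_rot": TCP orientation; "wrist_force": force on the tool from outside, world axes, zero at the start; "torque": the same for the moment, N m; "opening": opening from 0.0 (shut) to 1.0 (fully open); "grasp_force": force on a finger pad.
Only numpy, scipy, OpenCV 4.12 (cv2) and the standard library are available. Lean on these libraries where they do the work, as an engineer would, in place of code of your own. Each camera call takes 0.05 s, during which the arm holds its last target. There are 200 camera calls.

TASK

Take the thin cut slice of soap from the bench and load it in the spring clamp, ready for trimming: push the tall spring jaw back with the end of the slice, lower the slice behind the low fixed stop until it stands upright on the board, centred across it, and let go so that the jaw holds it lengthwise against the stop.

Things in the scene. Friction and masses are not known exactly. Their poses are not given: they have to be found in the camera images.
- soap_slice: thin lilac slice of soap, a rigid bar 25 mm thick (its x), 67 mm long (y), 57 mm high (z), 90 g, standing on the bench; origin at the centre of its 25 x 67 mm underside. Grasp it across the 25 mm. Not wanted: the thick lilac soap block (71 x 67 x 57 mm) and the pine offcut (34 x 72 x 45 mm) nearby
- holder: spring clamp fixed to the bench: wooden board 180 mm (its x) by 80 mm (y), 14 mm thick, origin at the centre of its underside, z up. On it, all 50 to 60 mm wide about y = 0: low aluminium stop, x = -69 to -55 mm, top at z = 32 mm; tall sprung aluminium jaw 12 mm thick, top at z = 69 mm; grey spring housing, x = 50 to 84 mm, top at z = 60 mm. Sides (+y, -y) open
- seat (a point): point on the board's top (z = 14 mm in the holder's frame), x = -22 mm, y = 0, under the middle of the clamped slice, whose length lies along the holder's x; axes as the holder's. The stop's inner face is 33 mm from it towards -x; at rest the jaw's face is 7 mm from it towards +x, so the gap (40 mm) is shorter than the slice
- jaw (a joint): how far the jaw is pushed back from the stop, along the holder's +x, in m: 0 at rest (face at holder x = -15 mm), at most 0.05. The spring pushes it shut with 3.6 N at 0, 5.8 N at 0.027, 7.6 N at 0.05. Reads about 0.026 with the slice clamped; must be pushed past that to let the slice down behind the stop
There are look-alikes about, which are no part of the job. Of the things that look like the soap_slice, the middle-sized one is meant.

How it is judged:
On the way:
1. the jaw is pushed back with the slice at it (value of joint jaw above 0.018 m and distance between soap_slice and seat below 0.06 m), for 0.1 s.
At the end, for the whole second after the job is handed in: The slice stands upright (7 degrees) on the board (4 mm), lengthwise (11 degrees) and within 15 mm of the clamp's middle line, held between stop and jaw (jaw 22 to 32 mm back, slice centre within 8 mm of x = -22 mm), released and at rest (value of joint jaw between 0.022 and 0.032 m and x of soap_slice in the frame of holder between -0.03 and -0.014 m and y of soap_slice in the frame of holder between -0.015 and 0.015 m and z of soap_slice in the frame of holder between 0.01 and 0.018 m and angle between the y axis of soap_slice and the x axis of holder, either way round below 0.2 rad and angle between soap_slice's own z axis and vertical below 0.12 rad and linear speed of soap_slice below 0.02 m/s); the robot touches nothing.
It also fails if it takes over 40 s, if anything falls off the work surface, if the arm or the gripper's body presses on something with over 40 N, if the wrist force passes 120 N, or if a joint passes its speed limit or range.

## Working session

There is one attempt and no reset: what is moved stays moved. The work goes in short steps, Python scripts to look and compute and a shell command to move; the robot and the scene stay as the last step left them, time stands still between calls to the robot, and variables do not carry over. Pictures are saved under pics/ and viewed, at most 10 in all, crops included, and the job is handed in when it is done.

```bash
mkdir -p pics
python3 - <<'E'
from bench import ctrl, imaging
import cv2,numpy as np
for n in("scene","top"):
    im=imaging.camera(n); cv2.imwrite(f"pics/{n}0.png",im[:,:,::-1])
    print(imaging.camera_info(n))
o=ctrl.get_obs();print(o['time_s'],o['eef_pos'],o['eef_rot'])
a=cv2.imread("pics/scene0.png");b=cv2.imread("pics/top0.png")
cv2.imwrite("pics/both0.png",cv2.resize(np.vstack([a,b]),(400*1,600)))
E
ls
```

```text
{'K': array([[493.78297498,   0.        , 258.88192922],
       [  0.        , 493.78297498, 183.98015986],
       [  0.        ,   0.        ,   1.        ]]), 'T': array([[ 0.82170359,  0.42659915, -0.37791055,  0.04791811],
       [-0.56981281,  0.60239789, -0.55895451, -0.55982365],
       [-0.010797  ,  0.6746332 ,  0.73807417,  1.01010455],
       [ 0.        ,  0.        ,  0.        ,  1.        ]])}
{'K': array([[439.66445662,   0.        , 255.49616461],
       [  0.        , 439.66445662, 186.70784113],
       [  0.        ,   0.        ,   1.        ]]), 'T': array([[ 1.52017112e-02,  9.85853070e-01, -1.66921038e-01,
         3.68823420e-01],
       [-9.99884433e-01,  1.50164207e-02, -2.37219933e-03,
         1.42911402e-01],
       [ 1.67916529e-04,  1.66937809e-01,  9.85967413e-01,
         1.00094181e+00],
       [ 0.00000000e+00,  0.00000000e+00,  0.00000000e+00,
         1.00000000e+00]])}
0.1 [0.2393073  0.52233231 0.25247603] [-3.06520069e-04  2.13240182e-01  9.76999499e-01 -7.14602030e-04]
pics
```

View pics/top0.png

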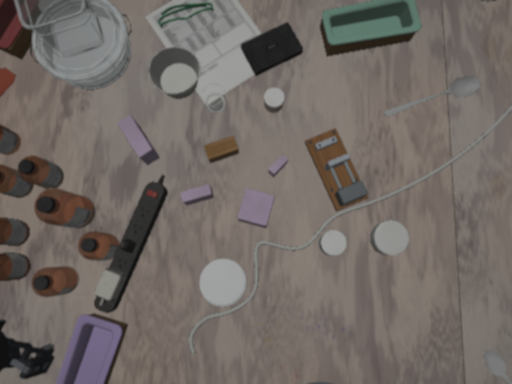

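View pics/scene0.png

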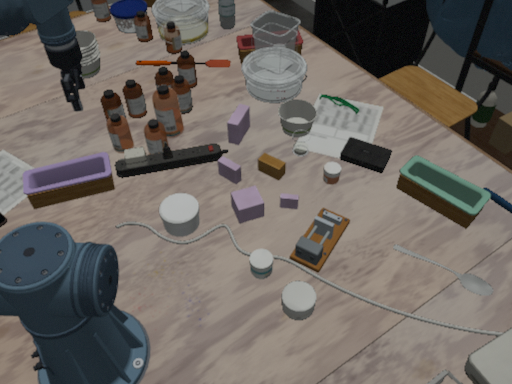

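Candidates in the top view: long slice (138,138), middle slice (197,194), small one (278,165), thick block (257,207), pine offcut (221,149). I choose the middle slice at (197,194) and will check it in a close crop.

```bash
cat > h.py <<'E'
import numpy as np,cv2
from bench import ctrl, imaging
def ray(n,u,v,z):
    i=imaging.camera_info(n);K,T=i['K'],i['T']
    d=np.linalg.solve(K,[u,v,1]);d=T[:3,:3]@(d*[1,-1,-1]);c=T[:3,3]
    return c+d*(z-c[2])/d[2]
def proj(n,p):
    i=imaging.camera_info(n);K,T=i['K'],i['T']
    q=(T[:3,:3].T@(np.asarray(p)-T[:3,3]))*[1,-1,-1];q=K@q
    return q[:2]/q[2]
E
python3 - <<'E'
from h import *
b=cv2.imread("pics/top0.png")
c1=cv2.resize(b[170:220,165:285],None,fx=6,fy=6,interpolation=cv2.INTER_CUBIC)
c2=cv2.resize(b[125:215,285:385],None,fx=6,fy=6,interpolation=cv2.INTER_CUBIC)[:, :600]
cv2.imwrite("pics/c1.png",np.vstack([c1[:, :600],c2[:300]])[:600])
cv2.imwrite("pics/c2.png",c2)
cv2.imwrite("pics/c1.png",c1)
for p in[(120,120),(138,138),(197,194),(278,165),(257,207)]: print(p,ray("top",*p,.057))
E
```

```text
(120, 120) [0.67520137 0.45025387 0.057     ]
(138, 138) [0.6342689  0.40754714 0.057     ]
(197, 194) [0.51063771 0.27194038 0.057     ]
(278, 165) [0.57772318 0.09650718 0.057     ]
(257, 207) [0.48421638 0.14125764 0.057     ]
```

View pics/c1.png

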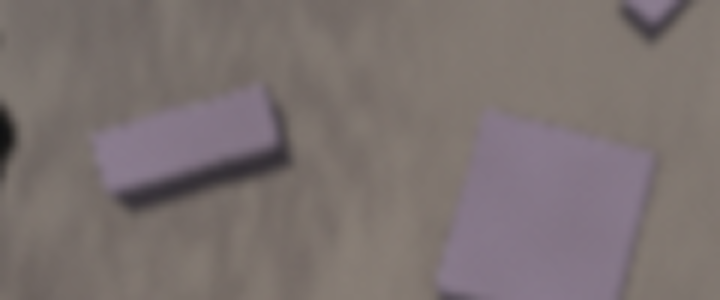

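View pics/c2.png

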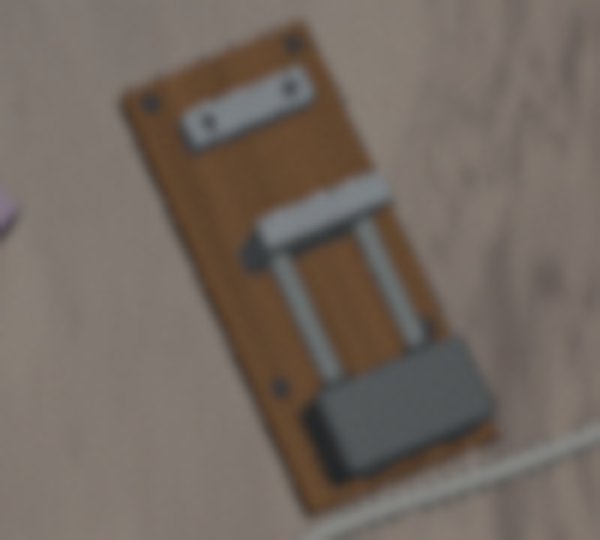

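The crops show the middle slice standing at about (197,194) with a top of 28 x 10 px, consistent with 67 x 25 mm. The holder's stop is at (326,143), the jaw at (340,160) and the housing at (353,193).

Run:
```python
from h import *
def pts(l,o,z): return np.array([ray("top",o[0]+(x)/6,o[1]+(y)/6,z) for x,y in l])
def rep(n,P):
    e=[np.linalg.norm(P[(i+1)%4]-P[i]).round(4) for i in range(4)]
    d=P[0]-P[3]+P[1]-P[2]; d2=P[1]-P[0]+P[2]-P[3]
    print(n,P.mean(0).round(4),e,"dir03 deg",np.degrees(np.arctan2(-d[1],-d[0])).round(1),"dir01",np.degrees(np.arctan2(d2[1],d2[0])).round(1)); return P.mean(0)
rep("slice",pts([(95,135),(265,87),(278,140),(115,193)],(165,170),.057))
B=rep("board",pts([(122,98),(302,20),(495,435),(310,515)],(285,125),.014))
S=rep("stop",pts([(185,128),(305,68),(315,98),(195,150)],(285,125),.032))
J=rep("jaw",pts([(258,218),(380,175),(393,203),(268,248)],(285,125),.069))
H=rep("hous",pts([(318,395),(470,335),(495,405),(350,478)],(285,125),.060))
for a,b in((S,J),(S,H)): 
    d=b-a; print(np.linalg.norm(d[:2]),np.degrees(np.arctan2(d[1],d[0])))
from scipy.spatial.transform import Rotation as R
o=ctrl.get_obs(); print(R.from_quat(np.roll(o['eef_rot'],-1)).as_matrix().round(3))
# scene check
for p in[(.51,.272,.057),B]: print(proj("scene",p))
```

```text
slice [0.5126 0.2733 0.057 ] [np.float64(0.0637), np.float64(0.0201), np.float64(0.0616), np.float64(0.0226)] dir03 deg -161.6 dir01 -72.0
board [ 0.5798 -0.0387  0.014 ] [np.float64(0.0771), np.float64(0.1764), np.float64(0.0771), np.float64(0.1754)] dir03 deg -156.4 dir01 -65.6
stop [ 0.635 -0.015  0.032] [np.float64(0.0518), np.float64(0.0123), np.float64(0.0503), np.float64(0.0093)] dir03 deg -160.1 dir01 -63.7
jaw [ 0.5878 -0.0356  0.069 ] [np.float64(0.0475), np.float64(0.0113), np.float64(0.0487), np.float64(0.0116)] dir03 deg -159.6 dir01 -69.3
hous [ 0.5193 -0.0663  0.06  ] [np.float64(0.06), np.float64(0.0269), np.float64(0.0595), np.float64(0.032)] dir03 deg -160.8 dir01 -65.1
0.05140421980182099 -156.4030570282775
0.12649491318460357 -156.0834961814168
[[-0.909  0.417 -0.001]
 [ 0.417  0.909 -0.001]
 [ 0.    -0.002 -1.   ]]
[227.99886517 163.67917919]
[319.58174525 236.73959908]
```

```bash
python3 -m pendant '[[-2,-0.6,0,5],[-5.5,-1.8,0,11],[-9.5,-3,0,17],[-13.5,-4.3,1,23],[-17.5,-5.6,2,29],[-21.5,-6.9,4,35],[-25.5,-8.1,6,41],[-29.5,-9.4,8,47.4],[-33,-10.5,10,47.4],[-35.2,-11.2,11,47.4],[-35.2,-11.2,11.2,47.4],[-35.2,-11.2,11.2,47.4]]' 1
python3 - <<'E'
from h import *
for n in("scene","top"): cv2.imwrite(f"pics/{n}1.png",imaging.camera(n)[:,:,::-1])
a=cv2.imread("pics/scene1.png")[90:230,170:290];b=cv2.imread("pics/top1.png")[130:240,150:270]
cv2.imwrite("pics/b1.png",np.hstack([cv2.resize(a,(400,466)),cv2.resize(b,(400,466))]))
o=ctrl.get_obs();print(o['time_s'],o['eef_pos'],proj("scene",o['eef_pos']),proj("top",o['eef_pos']))
E
```

```text
time_s: 1.1
eef_pos: [0.5129, 0.2721, 0.139]
eef_rot: [-0.001, 0.59, 0.808, -0.002]
wrist_force: [-0.0, 0.6, 0.7]
opening: 0.999
grasp_force: 0.0
1.2 [0.51234744 0.27443959 0.14109051] [226.41728753 139.95234115] [190.21836644 186.74465189]
```

View pics/b1.png

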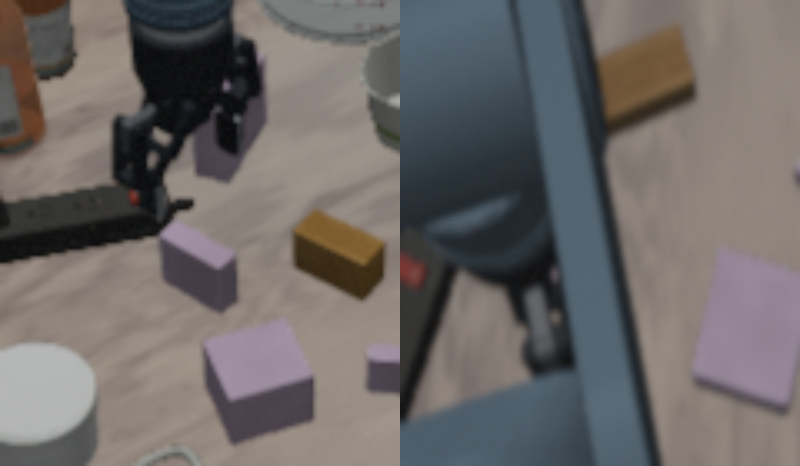

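The left half shows the open gripper directly above the middle slice, whose top is at scene pixel (229,165), near the predicted (228,164). I'll descend and grip.

```bash
python3 -m pendant '[[0,0,2,0],[0,0,4.5,0],[0,0,7,0],[0,0,9,0],[0,0,10,0],[0,0,10,0],[0,0,10,0]]' 1
python3 -m pendant '[[0,0,0,0],[0,0,0,0],[0,0,0,0],[0,0,0,0],[0,0,0,0],[0,0,0,0],[0,0,0,0],[0,0,0,0]]' 0
```

```text
time_s: 1.78
eef_pos: [0.5126, 0.2752, 0.042]
eef_rot: [0.0, 0.587, 0.809, 0.0]
wrist_force: [0.1, 0.6, 0.3]
opening: 0.999
grasp_force: 0.0
time_s: 2.45
eef_pos: [0.5135, 0.2743, 0.0421]
eef_rot: [0.0, 0.588, 0.809, 0.0]
wrist_force: [-1.0, -0.8, 5.7]
opening: 0.294
grasp_force: 59.5
```

```bash
python3 -m pendant '[[0,0,-2,0],[0,0,-5,0],[0,0,-8.5,0],[0,0,-11,0],[0,0,-11,0]]' 0
python3 -m pendant '[[-2,0.1,0,6],[-5,0.3,0,13],[-8.5,0.6,0,20],[-12,0.8,0,27],[-15.5,1.1,0,34],[-19,1.3,0,41],[-22.5,1.5,0,48],[-25.5,1.7,0,55],[-28,1.9,0,62],[-30,2.05,0,69],[-31.3,2.1,0,76],[-31.3,2.14,0,83]]' 0
python3 -m pendant '[[0,0,0,1.3],[0,0,0,1.3],[0,0,0,1.3]]' 0
python3 - <<'E'
from h import *
for n in("scene","top"): cv2.imwrite(f"pics/{n}2.png",imaging.camera(n)[:,:,::-1])
a=cv2.imread("pics/scene2.png")[130:290,250:390];b=cv2.imread("pics/top2.png")[90:230,270:390]
cv2.imwrite("pics/b2.png",np.hstack([cv2.resize(a,(437,500)),cv2.resize(b,(360,500))]))
o=ctrl.get_obs();print(o['time_s'],o['eef_pos'],o['eef_rot'],o['wrist_force'],o['opening'])
E
```

```text
time_s: 2.87
eef_pos: [0.5163, 0.2753, 0.1574]
eef_rot: [0.003, 0.588, 0.809, 0.004]
wrist_force: [0.8, 0.2, -0.2]
opening: 0.287
grasp_force: 59.0
time_s: 3.87
eef_pos: [0.6301, -0.02, 0.15]
eef_rot: [0.0, 0.977, 0.212, -0.001]
wrist_force: [0.5, 0.7, -0.3]
opening: 0.285
grasp_force: 59.0
time_s: 4.12
eef_pos: [0.6293, -0.0164, 0.1505]
eef_rot: [-0.0, 0.978, 0.207, -0.001]
wrist_force: [0.0, 0.0, -0.9]
opening: 0.29
grasp_force: 59.0
4.2167 [ 0.6295289  -0.01619844  0.15097519] [-1.51129886e-04  9.78414721e-01  2.06650793e-01 -2.46557098e-04] [-0.11784411  0.92869761 -0.65904907] 0.29274852297454645
```

View pics/b2.png

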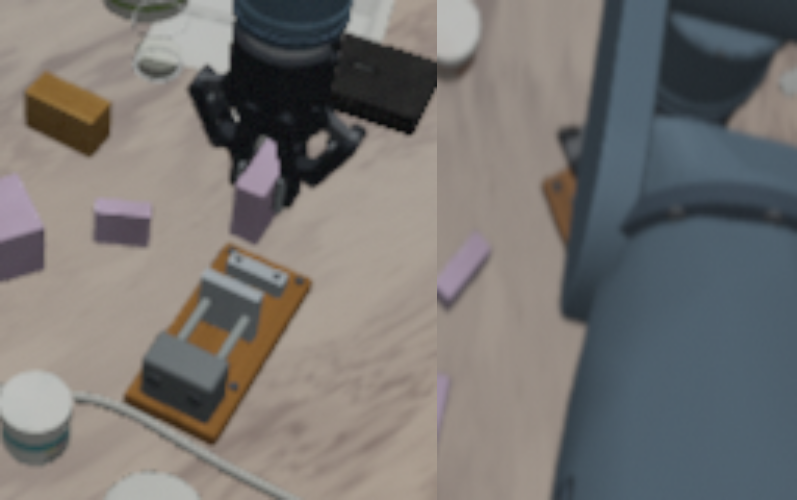

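The slice is held upright, its near end bottom at scene pixel about (329,206), above and beyond the stop at (333,216); the jaw is at (324,222). A cross-check of these from the scene camera follows.

Run:
```python
from h import *
s=3.121;f=lambda x,y,z: ray("scene",250+x/s,130+y/s,z)
a=np.radians(-156.3);X=np.array([np.cos(a),np.sin(a)]);Y=np.array([-X[1],X[0]]);B=np.array([.5798,-.0387])
for n,p in dict(near_end_bottom=f(247,239,.109),near_end_top=f(264,150,.166),stop=f(258,267,.032),jaw=f(232,286,.069),hous=f(186,357,.06),tcp=np.array([.6295,-.0162])).items():
    d=p[:2]-B; print(n,p.round(4),"holder xy",(d@X).round(4),(d@Y).round(4))
```

```text
near_end_bottom [ 0.6038 -0.0332  0.109 ] holder xy -0.0242 0.0046
near_end_top [ 0.6352 -0.0074  0.166 ] holder xy -0.0633 -0.0064
stop [ 0.6394 -0.0159  0.032 ] holder xy -0.0638 0.0031
jaw [ 0.5885 -0.0393  0.069 ] holder xy -0.0077 0.004
hous [ 0.5221 -0.0664  0.06  ] holder xy 0.064 0.0022
tcp [ 0.6295 -0.0162] holder xy -0.0546 -0.0006
```

```bash
python3 -m pendant '[[0,0,1.5,0],[0,0,3.5,0],[0,0,5.5,0],[0,0,6.9,0],[0,0,6.9,0],[0,0,6.9,0]]' 0
python3 -m pendant '[[-0.5,0,0,0],[-1,0,0,0],[-1.5,0,0,0],[-2,0,0,0],[-2.5,0,0,0],[-3,0,0,0],[-3.5,0,0,0],[-4,0,0,0],[-4.3,0,0,0],[-4.3,0,0,0],[-4.3,0,0,0],[-4.3,0,0,0]]' 0
python3 - <<'E'
from h import *
cv2.imwrite("pics/scene3.png",imaging.camera("scene")[:,:,::-1])
a=cv2.imread("pics/scene3.png")[150:280,270:380]
cv2.imwrite("pics/b3.png",cv2.resize(a,None,fx=4.5,fy=4.5,interpolation=cv2.INTER_CUBIC))
E
```

```text
time_s: 4.72
eef_pos: [0.6292, -0.0164, 0.0816]
eef_rot: [-0.0, 0.979, 0.206, -0.001]
wrist_force: [0.1, 0.6, -1.1]
opening: 0.288
grasp_force: 59.0
time_s: 5.72
eef_pos: [0.5918, -0.0342, 0.0839]
eef_rot: [0.0, 0.979, 0.205, 0.002]
wrist_force: [4.7, 2.8, -2.3]
opening: 0.29
grasp_force: 59.2
```

View pics/b3.png

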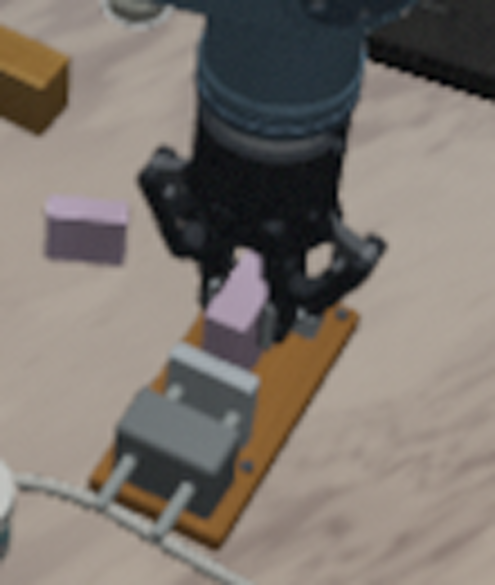

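Run:
```python
from h import *
a=np.radians(-156.3);X=np.array([np.cos(a),np.sin(a)]);Y=np.array([-X[1],X[0]]);B=np.array([.5798,-.0387])
for n,p in dict(jaw=ray("scene",270+214/4.5,150+370/4.5,.069),sl_top_near=ray("scene",270+231/4.5,150+327/4.5,.098),tcp=ctrl.get_obs()['eef_pos']).items():
    d=p[:2]-B; print(n,"holder xy",(d@X).round(4),(d@Y).round(4))
```

```text
jaw holder xy 0.0291 0.0045
sl_top_near holder xy 0.0203 0.0074
tcp holder xy -0.0128 0.0007
```

The jaw (at crop (214,370)) is pushed back about 37 mm by the slice's end, and the slice is clear of the stop. I'll lower it now.

```bash
python3 -m pendant '[[0,0,0.4,0],[0,0,0.8,0],[0,0,1.2,0],[0,0,1.6,0],[0,0,2,0],[0,0,2.3,0],[0,0,2.5,0],[0,0,2.5,0],[0,0,2.5,0]]' 0
```

```text
time_s: 6.52
eef_pos: [0.5924, -0.0347, 0.0591]
eef_rot: [0.001, 0.979, 0.205, 0.002]
wrist_force: [5.6, 1.7, -0.5]
opening: 0.29
grasp_force: 59.4
```

```bash
python3 -m pendant '[[0,0,0.1,0],[0,0,0.2,0],[0,0,0.2,0],[0,0,0.2,0]]' 0
python3 -m pendant '[[0,0,0.05,0],[0,0,0.1,0],[0,0,0.1,0],[0,0,0.1,0]]' 0
```

```text
time_s: 6.85
eef_pos: [0.5926, -0.0347, 0.0575]
eef_rot: [0.001, 0.979, 0.205, 0.003]
wrist_force: [5.8, 1.7, 0.8]
opening: 0.291
grasp_force: 59.6
time_s: 7.18
eef_pos: [0.5927, -0.0347, 0.0566]
eef_rot: [0.001, 0.979, 0.205, 0.003]
wrist_force: [6.2, 1.7, 3.0]
opening: 0.293
grasp_force: 59.6
```

```bash
python3 -m pendant '[[0.2,0,0,0],[0.4,0,0,0],[0.5,0,0,0],[0.5,0,0,0]]' 0
python3 -m pendant '[[0,0,0,0],[0,0,0,0],[0,0,0,0],[0,0,0,0],[0,0,0,0],[0,0,0,0]]' 0.55
python3 - <<'E'
from h import *
cv2.imwrite("pics/scene4.png",imaging.camera("scene")[:,:,::-1])
a=cv2.imread("pics/scene4.png")[150:280,270:380]
cv2.imwrite("pics/b4.png",cv2.resize(a,None,fx=4.5,fy=4.5,interpolation=cv2.INTER_CUBIC))
E
```

```text
time_s: 7.52
eef_pos: [0.5973, -0.0327, 0.0566]
eef_rot: [0.001, 0.979, 0.205, 0.003]
wrist_force: [6.5, 1.5, 2.4]
opening: 0.286
grasp_force: 59.6
time_s: 8.02
eef_pos: [0.5947, -0.0322, 0.0541]
eef_rot: [-0.0, 0.979, 0.205, -0.0]
wrist_force: [0.3, 0.3, -0.0]
opening: 0.553
grasp_force: 0.0
```

View pics/b4.png

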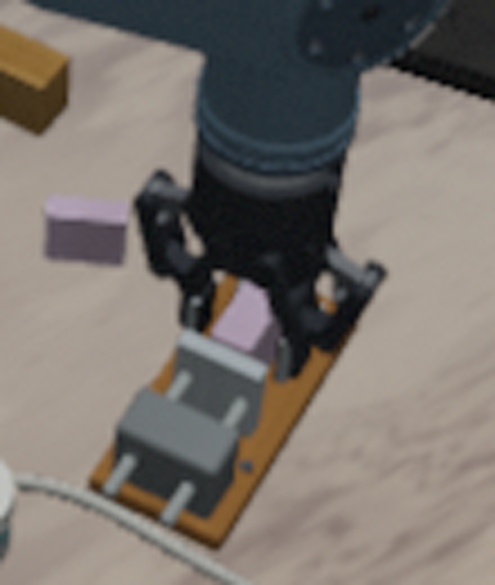

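The slice is released and sits behind the jaw (crop (245,315)), with the jaw top at (224,357) and both fingers clear of it. I'll raise straight up and look again.

```bash
python3 -m pendant '[[0,0,-1,0],[0,0,-2.5,0],[0,0,-5,0],[0,0,-8,0],[0,0,-11,0],[0,0,-14,0],[0,0,-17,0],[0,0,-17,0],[0,0,-17,0]]' 0.55
python3 - <<'E'
from h import *
cv2.imwrite("pics/scene5.png",imaging.camera("scene")[:,:,::-1])
a=cv2.imread("pics/scene5.png")[150:280,270:380]
cv2.imwrite("pics/b5.png",cv2.resize(a,None,fx=4.5,fy=4.5,interpolation=cv2.INTER_CUBIC))
E
```

```text
time_s: 8.82
eef_pos: [0.5964, -0.0324, 0.2276]
eef_rot: [0.001, 0.979, 0.205, 0.003]
wrist_force: [-1.0, -0.3, -0.9]
opening: 0.551
grasp_force: 0.0
```

View pics/b5.png

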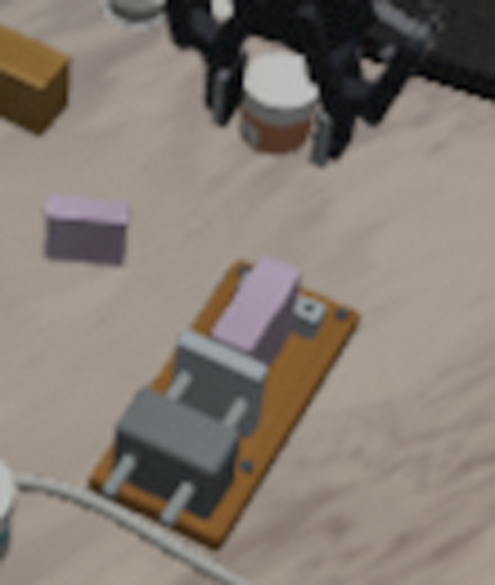

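Run:
```python
from h import *
a=np.radians(-156.3);X=np.array([np.cos(a),np.sin(a)]);Y=np.array([-X[1],X[0]]);B=np.array([.5798,-.0387])
r=lambda x,y,z:ray("scene",270+x/4.5,150+y/4.5,z)
for n,p in dict(far=r(282,262,.071),near=r(233,341,.071),mid=r(258,300,.071),jaw=r(222,356,.069),stopvis=r(310,308,.032)).items():
    d=p[:2]-B; print(n,"holder xy",(d@X).round(4),(d@Y).round(4))
```

```text
far holder xy -0.0543 0.0034
near holder xy 0.0082 0.0049
mid holder xy -0.0237 0.004
jaw holder xy 0.0187 0.0039
stopvis holder xy -0.0634 0.0206
```

The slice spans holder x from -54 to about +10 mm, the jaw is back 26 mm, and the slice is about 1 mm off centre. The slice stands level and the robot is clear.

```bash
python3 -c "
from bench import workorder
print(workorder.hand_in())"
```

```text
the job is handed in; nothing more can be done
None
```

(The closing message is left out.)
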